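# Hang a paint hook in the spray rail

### The arm

A 7-joint arm with a two-finger parallel gripper is mounted at the origin on a cart in front of the work surface, level with it; the furniture and walls round the work are solid. World frame = base frame: x ahead of the robot, y to its left, z up, the work surface at z = 0. Lengths are in m, angles in rad, forces in N, time in s.
With the tool pointing down it reaches from about 0.425 to 0.925 m from the base axis. Payload 6.8 kg.
Tool frame: the origin (TCP) lies on the centre line of the jaws, within the pads' length; the fingertips stand 19 mm ahead of it and the grasp point (between the pads) is the TCP (tcp_to_tips is the distance from the TCP to the fingertips, in m); x points along the fingers, y is the direction in which the jaws open and shut, and the axes are right-handed (so a half turn about x gives the same grasp; the last joint's range is limited). The gripper opens to 85 mm and grips with 20 to 120 N. Pads are 22 mm wide; open, the fingers measure 114 mm over their backs; the gripper's body (76 mm by 85 mm) begins 54 mm behind the grasp point. The pads swing forward as they close: fully open they stand 13 mm farther back than shut.
Start: joints at [-1.246, 0.477, 0.022, 1.555, -0.011, 1.109, -0.083], TCP at [0.283, 0.613, 0.25] pointing down, gripper open.
Joint ranges: [-2.96, 2.96], [-0.34, 2.1], [-1.41, 1.46], [0.24, 2.44], [-1.37, 4.51], [0.17, 1.92], [-2.96, 2.96]. Speed limits (rad/s): [2.39, 2.39, 3.14, 3.14, 3.14, 3.14, 3.14].

### API

Orientations are given as a unit quaternion [w, x, y, z].
In Python, from station import get_obs, read_camera, hand_in, spot_in, cut_out, tcp_to_tips gives the robot as it stands.
- The arm moves only by the shell command python3 -m jog 'ROWS' [FORCE]. ROWS is JSON, a list of rows, each an object of numbers: "gripper": the closure, from 0 (fully open) to 1 (shut); "dx", "dy", "dz": the shift along the world's x, y, z in m; "rx", "ry", "rz": the turn, a rotation vector about the world's x, y, z in degrees. In form: [{"gripper": .., "dx": .., "dy": .., "dz": .., "rx": .., "ry": .., "rz": ..}, ...]. A call has 1 to 10 rows; each row is the pose to reach, as a shift and turn from the pose commanded when the call began; what a row does not reach only later rows make up. A row lasts 1/10 s, in which the tool goes at most 50 mm and 8.59 degrees, less where a joint would pass 70% of its speed; a pose out of reach is approached as far as the arm can. A call with a gripper value outside its range is refused whole. The fingers move at their own pace and stop on an object; FORCE is the grip in N (left out, the last holds). Time passes only in rows, so rows that repeat a pose let the fingers close. It gives the time, the measured TCP pose, the force and the opening at its end, in the units of the state.
- get_obs(): the state, without advancing time (a new reading comes with each control period).
- read_camera(name): name is "side" or "top" or "wrist"; returns a dict with "pixels" (384x512x3 uint8, blue, green, red), "range_z" (384x512 float32, m along the optical axis (not along the pixel's ray), 0 where there is no reading), "camera_matrix" (3x3 intrinsics, pixels), "cam_to_world" (4x4, takes a point from camera to world coordinates). Camera axes: x right, y down, z forward; pixel columns grow to the right and rows downward; lengths in m; the calibration is good to about 2 mm. The wrist camera is an equidistant fisheye: a pixel r from the principal point sees the ray r / f radians off the axis. A picture is of the moment at which its call begins.
- hand_in(): hands the job in, once; it reports no verdict.
Trained networks look in the newest picture that a camera, given by its name, has taken for a name from the list of things; names that differ only in an ending like _2 or _b are one class to them, and where a whole thing is asked for, a point or a joint stands for the part that bears it (a point fixed in the world has none). Each returns a list of dicts, best first, with "conf" (0 to 1); they miss things now and then, are a little off and sometimes report something else, mostly with a low value. They report only what shows in the picture. A call takes as long as a camera call.
- spot_in(camera, label): "box" ([centre column, centre row, width, height] in pixels, round what is visible of it).
- cut_out(camera, label): "mask" (384x512 bool, what is visible of it) and "box" ([centre column, centre row, width, height] in pixels, round what is visible of it).
The state is a dict: "t": time; "q": joint angles; "joint_vel": joint speeds; "joint_torque": joint torques, N m; "eef_pos": TCP position; "tool_rot": TCP orientation; "contact_force": force on the tool from outside, world axes, zero at the start; "torque": the same for the moment, N m; "gripper_width": opening from 0.0 (shut) to 1.0 (fully open).
Only numpy, scipy, OpenCV 4.12 (cv2) and the standard library are available. Lean on these libraries where they do the work, as an engineer would, in place of code of your own. Each camera call takes 0.05 s, during which the arm holds its last target. There are 200 camera calls.

### The job

Take the steel paint hook with its brass bracket off the parking stand, carry it over the front lip of the spray rail and lower its tongue into the channel behind the lip. Then, pressing only lightly, slide it along the channel floor until the tongue drops into the seat notch, whose place you must find by feel, and leave it hanging there fully down. Be gentle with the rail and leave the loose parts on the table where they lie.

Things in the scene. Friction and masses are not known exactly. Their poses are not given: they have to be found in the camera images.
- paint_hook: Loose C-shaped steel paint hook, 0.25 to 0.36 kg with the brass angle bracket fixed under it. Origin: centre of the tongue's flat lower end. z up, x towards the mouth of the C, y its width. Tongue 6 mm (x) by 12 mm (y), from z 0 up to a top arm (z 42 to 50 mm) that runs 34 mm to -x. Its centre of mass lies about under the tongue, so it hangs upright. It starts hanging on the parking stand.
- hook_grip (a point): Centre of the black grip block on top of the hook, 70 mm above the tongue's end, axes as the hook's. The block is 26 mm (x) by 16 mm (y) and 38 mm high; its top is 17 mm above this point. Grip it from above across the 16 mm.
- hook_lower (a point): Middle of the hook's round lower arm (8 mm thick, along x, x -26 to +26 mm), 79 mm below the tongue's end, axes as the hook's. It joins the top arm by a round upright leg, 8 mm thick, whose axis is at hook x -30 mm. The brass bracket hangs below it (hook x +4 to +37, y -28 to +14 mm), to 112 mm below the tongue's end.
- park_stand: Fixed grey stand. Origin on the table under the hook's starting place, axes as the hook's at the start. A column at x +66 mm carries a flat arm (26 mm wide, 10 mm thick, top at z 165 mm) running to -x into the hook's mouth; the tongue stands on it between cheeks 4 mm high. Lift the hook 10 to 40 mm, no more (its lower arm is under the stand's arm), then draw it 60 mm or more to -x.
- rail: Spray rail: aluminium channel 250 mm long (y) on two posts (y +-116 mm). Origin: mid length, mid channel, at the channel floor, 175 mm above the table. z up, x away from the front lip. Channel 14 mm wide; end stops keep the tongue's centre within y +-60 mm. The rail gives downward on rubber buffers, about 1 N per mm, 14 mm at most, and springs back. Hook and rail must never press over 15 N.
- rail_notch_span (a point): Middle of the stretch of channel floor (the rail's origin, rail axes) that holds the seat notch. The notch: 18 mm long in y, 10 mm deep, square-edged, full channel width; its centre is anywhere from y -30 to +30 mm, changes each time and is not reported. Find it by sliding the lightly loaded tongue along the floor: it drops in, or its side meets the notch's end.
- rail_lip (a point): Middle of the top edge of the front lip (rail x -9 mm, 4 mm thick), 22 mm above the channel floor, rail axes. The back wall is equally high at rail x +9 mm. The rail's underside is 14 mm below the floor: bring the hook in from the rail's -x, parallel to the rail's axes, tongue end above this edge but less than 55 mm above the floor, or the hook's lower arm strikes the rail.
- gear_box: Bystander: small brass gear box 36x103x28 mm, loose; origin at the centre of its underside.
- bogie: Bystander: brass drive bogie with wheels 70x69x31 mm, loose; origin at the centre of its underside.
- receiver: Bystander: flat black radio box 38x61x17 mm, loose; origin at the centre of its underside.
- brass_plate: Bystander: brass plate 44x112x20 mm with a dark block on it, loose; origin at the centre of its underside.

How it is judged:
By the outcome, as a careful person would: the job done as asked, in the order asked, and still so for the second after the job is handed in, with the robot touching nothing.
It also fails if it takes over 62 s, if anything falls off the work surface, if the arm or the gripper's body presses on something with over 40 N, if the wrist force passes 120 N, or if a joint passes its speed limit or range.

## Working session

There is one attempt and no reset: what is moved stays moved. The work goes in short steps, Python scripts to look and compute and a shell command to move; the robot and the scene stay as the last step left them, time stands still between calls to the robot, and variables do not carry over. Pictures are saved under pics/ and viewed, about 8 in all and at most 12, crops included, and the job is handed in when it is done.

```bash
mkdir -p pics; ls; cat > h.py <<'E'
import numpy as np, cv2
from station import *
def cloud(r,mask=None):
    z=r["range_z"];K=r["camera_matrix"]
    m=(z>0) if mask is None else (mask&(z>0))
    v,u=np.nonzero(m);d=z[v,u]
    P=np.c_[(u-K[0,2])/K[0,0]*d,(v-K[1,2])/K[1,1]*d,d]
    return P@r["cam_to_world"][:3,:3].T+r["cam_to_world"][:3,3]
def proj(r,P):
    T=np.linalg.inv(r["cam_to_world"]);p=np.atleast_2d(P)@T[:3,:3].T+T[:3,3];p=p@r["camera_matrix"].T
    return p[:,:2]/p[:,2:]
E
python3 - <<'E'
from h import *
o=get_obs();print(o['eef_pos'],o['tool_rot'],o['contact_force'],tcp_to_tips)
ims=[]
for c in ["side","top"]:
    r=read_camera(c);im=r["pixels"].copy();np.savez("pics/"+c,**r)
    print(c,r["cam_to_world"].round(3).tolist())
    for l in ["paint_hook","hook_grip","park_stand","rail","gear_box","bogie","receiver","brass_plate"]:
        for d in cut_out(c,l)[:1]:
            P=cloud(r,d["mask"]);
            print(l,round(d["conf"],2),np.round(d["box"]),len(P), np.percentile(P,[2,50,98],axis=0).round(3).tolist() if len(P) else '')
    cv2.imwrite(f"pics/{c}.png",im)
E
```

```text
pics
[0.28285875 0.61225096 0.2493406 ] [ 0.69053231  0.15116293  0.69070858 -0.15243543] [ 0.24510603  0.22236887 -0.62263121] 0.019
side [[0.836, -0.285, 0.468, -0.019], [-0.548, -0.445, 0.708, -0.91], [0.006, -0.849, -0.528, 0.851], [0.0, 0.0, 0.0, 1.0]]
paint_hook 0.95 [303. 259.  28.  58.] 570 [[0.481, -0.358, 0.001], [0.513, -0.331, 0.17], [0.616, -0.204, 0.254]]
hook_grip 0.87 [301. 259.  27.  56.] 452 [[0.481, -0.358, 0.066], [0.512, -0.333, 0.183], [0.546, -0.321, 0.254]]
park_stand 0.7 [304. 285.  57.  63.] 1606 [[0.469, -0.381, 0.001], [0.538, -0.343, 0.013], [0.615, -0.274, 0.169]]
rail 0.94 [243. 186.  53.  41.] 633 [[0.558, -0.043, 0.154], [0.586, 0.058, 0.187], [0.616, 0.192, 0.2]]
gear_box 0.77 [191. 230.  24.   9.] 137 [[0.356, 0.116, 0.002], [0.396, 0.134, 0.007], [0.438, 0.149, 0.03]]
bogie 0.48 [219. 265.  21.  22.] 292 [[0.357, -0.11, 0.0], [0.391, -0.08, 0.022], [0.425, -0.039, 0.033]]
receiver 0.51 [320. 229.  17.  16.] 141 [[0.755, -0.141, 0.006], [0.772, -0.117, 0.017], [0.797, -0.087, 0.022]]
brass_plate 0.45 [178. 206.  14.  15.] 180 [[0.397, 0.259, 0.001],
[... 366 characters left out ...]
201], [0.544, -0.318, 0.253]]
park_stand 0.88 [381. 219.  51.  59.] 1526 [[0.467, -0.369, 0.001], [0.53, -0.328, 0.011], [0.593, -0.284, 0.168]]
rail 0.83 [230. 177.  99.  16.] 1182 [[0.555, -0.038, 0.01], [0.585, 0.081, 0.183], [0.613, 0.197, 0.199]]
gear_box 0.68 [390. 225.  31.  18.] 333 [[0.479, -0.341, 0.061], [0.509, -0.324, 0.192], [0.545, -0.319, 0.253]]
bogie 0.83 [282. 264.  23.  30.] 338 [[0.354, -0.104, -0.001], [0.39, -0.074, 0.023], [0.422, -0.049, 0.031]]
receiver 0.49 [305. 137.  22.  18.] 288 [[0.75, -0.144, -0.002], [0.772, -0.111, 0.015], [0.797, -0.08, 0.02]]
brass_plate 0.51 [390. 224.  31.  24.] 402 [[0.481, -0.426, -0.0], [0.515, -0.326, 0.176], [0.562, -0.319, 0.253]]
```

View pics/side.png

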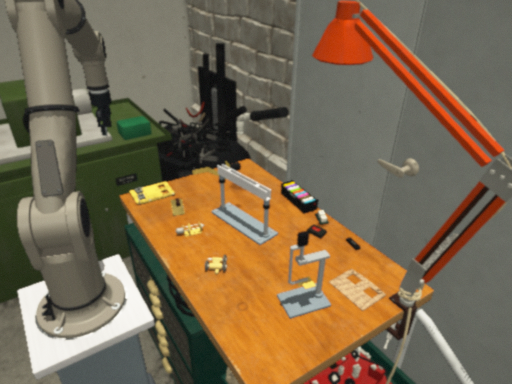

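View pics/top.png

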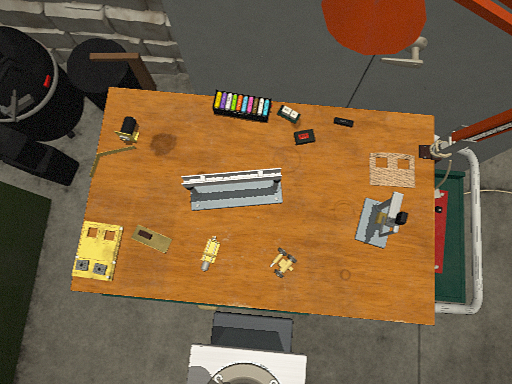

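Side view: hook grip at (303,240), stand (304,290), rail (218–272, 165–200). Top view: rail (183–282, ~178), hook grip ~(401,217), stand base (378,222). Now the precise poses from depth.

```bash
python3 - <<'E'
from h import *
R={c:dict(np.load(f"pics/{c}.npz")) for c in ["side","top"]}
for c,r in R.items():
    P=cloud(r)
    S=P[(abs(P[:,0]-.53)<.13)&(abs(P[:,1]+.33)<.13)]
    for n,a,b in [("base",.006,.04),("arm",.157,.172),("toparm",.185,.205),("griptop",.245,.26),("grip",.222,.26)]:
        q=S[(S[:,2]>a)&(S[:,2]<b)]
        if len(q)<4: print(c,n,len(q));continue
        print(c,n,len(q),q.mean(0).round(4),np.median(q[:,2]).round(4),cv2.minAreaRect(q[:,:2].astype(np.float32)*1000), q.min(0).round(3),q.max(0).round(3))
    S=P[(abs(P[:,0]-.585)<.1)&(abs(P[:,1]-.08)<.2)]
    for n,a,b in [("foot",.004,.04),("rtop",.19,.205)]:
        q=S[(S[:,2]>a)&(S[:,2]<b)]
        print(c,n,len(q),q.mean(0).round(4),np.median(q[:,2]).round(4),cv2.minAreaRect(q[:,:2].astype(np.float32)*1000),np.polyfit(q[:,1],q[:,0],1).round(4))
ims=[]
for c,(x,y,w,h) in {"side":(265,220,80,100),"top":(345,180,80,100)}.items():
    ims.append(cv2.resize(R[c]["pixels"][y:y+h,x:x+w],None,fx=5,fy=5,interpolation=cv2.INTER_CUBIC))
cv2.imwrite("pics/crop1.png",np.hstack(ims))
E
```

```text
side base 1097 [ 0.5285 -0.3387  0.0122] 0.0117 ((551.2113037109375, -313.61444091796875), (220.5460205078125, 265.1207275390625), 77.4041748046875) [ 0.413 -0.45   0.006] [ 0.66  -0.204  0.037]
side arm 292 [ 0.5423 -0.3398  0.1658] 0.1662 ((536.3577270507812, -334.4032897949219), (29.90937614440918, 114.61241149902344), 76.91759490966797) [ 0.479 -0.359  0.158] [ 0.594 -0.316  0.172]
side toparm 42 [ 0.499  -0.3286  0.1946] 0.1944 ((498.4483337402344, -325.60498046875), (14.59405517578125, 36.92435073852539), 69.53988647460938) [ 0.479 -0.338  0.185] [ 0.515 -0.32   0.204]
side griptop 66 [ 0.511  -0.3321  0.2513] 0.252 ((512.8114624023438, -331.33428955078125), (19.244857788085938, 25.559608459472656), 78.20464324951172) [ 0.5   -0.339  0.245] [ 0.525 -0.32   0.257]
side grip 149 [ 0.5103 -0.3335  0.241 ] 0.242 ((513.2970581054688, -331.42431640625), (19.246509552001953, 27.51172637939453), 78.26771545410156) [ 0.499 -0.341  0.222] [ 0.526 -0.32   0.257]
side foot 1575 [0.5825 0.0726 0.0107] 0.0113 ((585.191650390625, 80.20193481445312), (199.23731994628906, 399.5377502441406), 0.
[... 780 characters left out ...]
top griptop 84 [ 0.5093 -0.3279  0.2511] 0.2511 ((509.832763671875, -328.56097412109375), (15.6345796585083, 25.308841705322266), 75.18952941894531) [ 0.497 -0.339  0.246] [ 0.522 -0.32   0.256]
top grip 131 [ 0.5087 -0.3263  0.2448] 0.2499 ((510.34039306640625, -328.6204833984375), (15.754239082336426, 26.63982391357422), 74.94573974609375) [ 0.496 -0.339  0.223] [ 0.525 -0.319  0.256]
top foot 2157 [0.5729 0.076  0.0098] 0.0095 ((585.800048828125, 80.49575805664062), (193.55377197265625, 401.4115905761719), 2.1803672313690186) [-0.138   0.5834]
top rtop 459 [0.5843 0.0806 0.1954] 0.1954 ((584.625, 79.22981262207031), (23.13677215576172, 247.892578125), 10.280725479125977) [-0.1793  0.5987]
```

View pics/crop1.png

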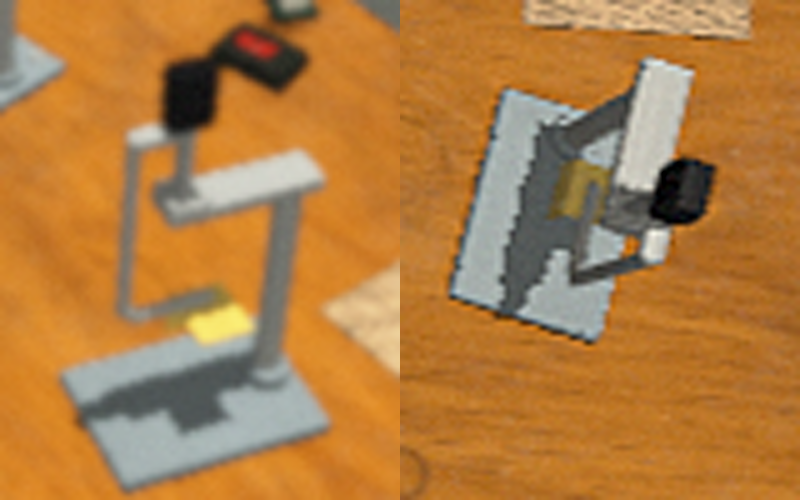

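Crop: the black grip block sits over the stand arm's inner end, mouth and column towards world +x/−y (hook yaw ≈ −13°). Now tool yaw and a refined yaw estimate, plus a rail check.

```bash
python3 - <<'E'
from h import *
from scipy.spatial.transform import Rotation as Ro
o=get_obs();q=o['tool_rot'];M=Ro.from_quat([q[1],q[2],q[3],q[0]]).as_matrix();print(M.round(3).tolist(),"tool y yaw",np.degrees(np.arctan2(M[1,1],M[0,1])))
for c in ["side","top"]:
    r=dict(np.load(f"pics/{c}.npz"));P=cloud(r)
    # rail cross-section
    a=np.radians(10.4);X=(P[:,:2]-[.5857,.0787])@np.array([[np.cos(a),-np.sin(a)],[np.sin(a),np.cos(a)]])
    m=(abs(X[:,1])<110)&(abs(X[:,1])<.11)&(abs(X[:,0])<.03)&(P[:,2]>.15)
    for lo in np.arange(-.02,.02,.003):
        k=m&(X[:,0]>lo)&(X[:,0]<=lo+.003)
        if k.sum()>3: print(c,lo.round(3),k.sum(),np.percentile(P[k,2],[5,50,95]).round(4))
    k=(abs(X[:,0])<.12)&(abs(X[:,1])<.16)&(P[:,2]>.006)&(P[:,2]<.016)
    h=np.histogram(X[k,0],np.arange(-.12,.125,.01))[0];print(c,"foot x hist",h)
    # colinear fit arm sides
    k=(abs(P[:,0]-.55)<.05)&(abs(P[:,1]+.335)<.04)&(P[:,2]>.16)&(P[:,2]<.17)
    qx=P[k];bins=[(qx[(qx[:,0]>x)&(qx[:,0]<x+.008)][:,1]) for x in np.arange(.53,.585,.008)]
    print([ (b.min().round(4),b.max().round(4)) for b in bins if len(b)])
    for l in ["rail_lip","hook_lower"]: print(l,[(round(d['conf'],2),np.round(d['box'])) for d in spot_in(c,l)[:2]])
E
```

```text
[[-0.0, 0.419, 0.908], [0.0, 0.908, -0.419], [-1.0, 0.0, -0.0]] tool y yaw 65.20289081266192
side -0.014 10 [0.1707 0.177  0.1944]
side -0.011 183 [0.1665 0.1842 0.1996]
side -0.008 188 [0.1649 0.1822 0.1993]
side -0.005 30 [0.1603 0.1846 0.1984]
side -0.002 7 [0.1636 0.1963 0.1991]
side 0.001 4 [0.1503 0.1742 0.1991]
side 0.004 9 [0.1681 0.1969 0.2014]
side 0.007 65 [0.1878 0.1944 0.2006]
side 0.01 72 [0.1863 0.1959 0.2002]
side 0.013 14 [0.1878 0.1951 0.1985]
side foot x hist [  4   3   4   2   5   4   3  83 126 122 118 113  90  96 103 103  69   3
   0   5   2   5   6   4]
[(np.float64(-0.3484), np.float64(-0.3222)), (np.float64(-0.3492), np.float64(-0.323)), (np.float64(-0.3529), np.float64(-0.3231)), (np.float64(-0.354), np.float64(-0.3288)), (np.float64(-0.355), np.float64(-0.3286)), (np.float64(-0.3575), np.float64(-0.3309)), (np.float64(-0.3595), np.float64(-0.3339))]
rail_lip [(0.68, array([242., 186.,  53.,  42.]))]
hook_lower [(0.88, array([299., 260.,  24.,  54.]))]
top -0.014 287 [0.1636 0.1813 0.1973]
top -0.011 119 [0.1726 0.196  0.1988]
top -0.008 14 [0.1923 0.1948 0.1961]
top -0.005 23 [0.1744 0.191  0.1956]
top -0.002 80 [0.1677 0.1752 0.1957]
top 0.001 99 [0.1623 0.1744 0.1952]
top 0.004 269 [0.1661 0.183  0.197 ]
top 0.007 117 [0.175  0.1958 0.1989]
top 0.01 12 [0.1932 0.1943 0.1963]
top foot x hist [  1   1   0   1   0   1   0 184 286 288 276 243 237 241 113   0   0   0
   0   0   0   1   0   0]
[(np.float64(-0.3482), np.float64(-0.322)), (np.float64(-0.3488), np.float64(-0.323)), (np.float64(-0.3511), np.float64(-0.3247)), (np.float64(-0.3536), np.float64(-0.3259)), (np.float64(-0.3568), np.float64(-0.3281)), (np.float64(-0.3559), np.float64(-0.3312)), (np.float64(-0.3578), np.float64(-0.3309))]
rail_lip [(0.83, array([233., 178.,  96.,  16.]))]
hook_lower [(0.7, array([388., 225.,  35.,  22.]))]
```

```bash
python3 -m jog '[{"gripper":0,"dz":0.05},{"dz":0.09,"dx":0.02,"dy":-0.02},{"dz":0.09,"dx":0.05,"dy":-0.06},{"dz":0.09,"dx":0.08,"dy":-0.10},{"dz":0.09,"dx":0.11,"dy":-0.14},{"dz":0.09,"dx":0.13,"dy":-0.18},{"dz":0.09,"dx":0.15,"dy":-0.22},{"dz":0.09,"dx":0.17,"dy":-0.26},{"dz":0.09,"dx":0.18,"dy":-0.305},{"dz":0.09,"dx":0.19,"dy":-0.35}]' && python3 -m jog '[{"gripper":0,"dx":0.01,"dy":-0.045,"rz":2},{"dx":0.015,"dy":-0.09,"rz":4},{"dx":0.02,"dy":-0.14,"rz":6},{"dx":0.025,"dy":-0.19,"rz":8},{"dx":0.03,"dy":-0.24,"rz":10},{"dx":0.03,"dy":-0.29,"rz":11.8},{"dx":0.03,"dy":-0.34,"rz":11.8},{"dx":0.03,"dy":-0.39,"rz":11.8},{"dx":0.03,"dy":-0.44,"rz":11.8},{"dx":0.03,"dy":-0.49,"rz":11.8}]'; python3 -c "
from station import *
o=get_obs();print(o['eef_pos'],o['q'],o['contact_force'])"
```

```text
[0.28311056 0.61277009 0.25030496] [-1.24611413  0.47699673  0.02242831  1.55541346 -0.01149185  1.10930021
 -0.08311573] [-0.23171426 -0.10457862 -0.40101928]$[0]: bad value
```

```bash
python3 -m jog '[{"gripper":0,"dx":0,"dy":0,"dz":0.05,"rx":0,"ry":0,"rz":0},{"gripper":0,"dx":0.02,"dy":-0.02,"dz":0.09,"rx":0,"ry":0,"rz":0},{"gripper":0,"dx":0.05,"dy":-0.06,"dz":0.09,"rx":0,"ry":0,"rz":0},{"gripper":0,"dx":0.08,"dy":-0.10,"dz":0.09,"rx":0,"ry":0,"rz":0},{"gripper":0,"dx":0.11,"dy":-0.14,"dz":0.09,"rx":0,"ry":0,"rz":0},{"gripper":0,"dx":0.13,"dy":-0.18,"dz":0.09,"rx":0,"ry":0,"rz":0},{"gripper":0,"dx":0.15,"dy":-0.22,"dz":0.09,"rx":0,"ry":0,"rz":0},{"gripper":0,"dx":0.17,"dy":-0.26,"dz":0.09,"rx":0,"ry":0,"rz":0},{"gripper":0,"dx":0.18,"dy":-0.305,"dz":0.09,"rx":0,"ry":0,"rz":0},{"gripper":0,"dx":0.19,"dy":-0.35,"dz":0.09,"rx":0,"ry":0,"rz":0}]'
```

```text
t: 2.1
eef_pos: [0.4736, 0.2609, 0.3404]
tool_rot: [0.691, 0.152, 0.69, -0.152]
contact_force: [1.1, -0.1, -0.5]
gripper_width: 1.001
```

```bash
python3 -m jog '[{"gripper":0,"dx":0.01,"dy":-0.045,"dz":0,"rx":0,"ry":0,"rz":2},{"gripper":0,"dx":0.02,"dy":-0.09,"dz":0,"rx":0,"ry":0,"rz":4},{"gripper":0,"dx":0.03,"dy":-0.135,"dz":0,"rx":0,"ry":0,"rz":6},{"gripper":0,"dx":0.035,"dy":-0.18,"dz":0,"rx":0,"ry":0,"rz":8},{"gripper":0,"dx":0.037,"dy":-0.23,"dz":0,"rx":0,"ry":0,"rz":10},{"gripper":0,"dx":0.037,"dy":-0.28,"dz":0,"rx":0,"ry":0,"rz":11.8},{"gripper":0,"dx":0.037,"dy":-0.33,"dz":0,"rx":0,"ry":0,"rz":11.8},{"gripper":0,"dx":0.037,"dy":-0.38,"dz":0,"rx":0,"ry":0,"rz":11.8},{"gripper":0,"dx":0.037,"dy":-0.43,"dz":0,"rx":0,"ry":0,"rz":11.8},{"gripper":0,"dx":0.037,"dy":-0.48,"dz":0,"rx":0,"ry":0,"rz":11.8}]'
python3 -m jog '[{"gripper":0,"dx":0,"dy":-0.045,"dz":0,"rx":0,"ry":0,"rz":0},{"gripper":0,"dx":0,"dy":-0.09,"dz":0,"rx":0,"ry":0,"rz":0},{"gripper":0,"dx":0,"dy":-0.111,"dz":0,"rx":0,"ry":0,"rz":0},{"gripper":0,"dx":0,"dy":-0.111,"dz":-0.02,"rx":0,"ry":0,"rz":0},{"gripper":0,"dx":0,"dy":-0.111,"dz":-0.03,"rx":0,"ry":0,"rz":0},{"gripper":0,"dx":0,"dy":-0.111,"dz":-0.03,"rx":0,"ry":0,"rz":0}]'
python3 - <<'E'
from h import *
r=read_camera("wrist");im=r["pixels"].copy();np.savez("pics/wrist",**r)
d=cut_out("wrist","hook_grip");print([(x['conf'],x['box']) for x in d[:2]])
K=r["camera_matrix"];v,u=np.nonzero(r["range_z"]>0);z=r["range_z"][v,u]
dx,dy=(u-K[0,2])/K[0,0],(v-K[1,2])/K[1,1];th=np.hypot(dx,dy)+1e-9
t=np.tan(th)/th;P=np.c_[dx*t*z,dy*t*z,z]@r["cam_to_world"][:3,:3].T+r["cam_to_world"][:3,3]
for a,b in[(.24,.258),(.16,.17)]:
    q=P[(P[:,2]>a)&(P[:,2]<b)&(abs(P[:,0]-.53)<.08)&(abs(P[:,1]+.33)<.04)]
    if len(q)>4: print(len(q),np.median(q,0).round(4),cv2.minAreaRect(q[:,:2].astype(np.float32)*1000))
print(get_obs()['eef_pos'])
cv2.imwrite("pics/w1.png",im)
E
```

```text
t: 3.1
eef_pos: [0.5098, -0.2191, 0.3407]
tool_rot: [0.703, 0.08, 0.702, -0.08]
contact_force: [1.2, 0.1, -0.1]
gripper_width: 1.0
t: 3.7
eef_pos: [0.5096, -0.3269, 0.3086]
tool_rot: [0.701, 0.08, 0.704, -0.079]
contact_force: [0.1, -0.2, 0.4]
gripper_width: 1.002
[(0.87, [252.4, 188.6, 38.5, 101.7])]
908 [ 0.5089 -0.3269  0.2516] ((511.7806091308594, -327.5003662109375), (15.74209213256836, 25.981287002563477), 75.82968139648438)
838 [ 0.57   -0.3373  0.1652] ((535.1746826171875, -332.3538818359375), (25.962831497192383, 114.2331314086914), 77.31935119628906)
[ 0.51047988 -0.32731814  0.31050133]
```

View pics/w1.png

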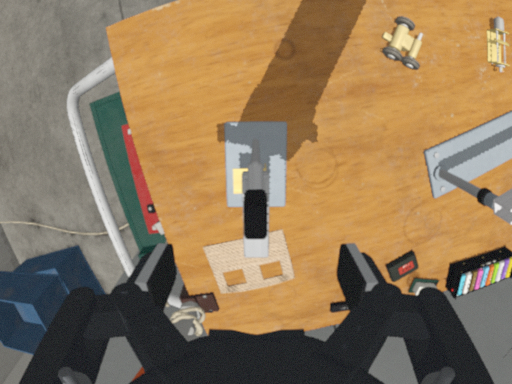

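Wrist view: grip block at (255,213) centred between the open fingers, measured at (0.512,−0.3275), yaw −13°, agreeing with the TCP. Descend and grip.

```bash
python3 -m jog '[{"gripper":0,"dx":0.001,"dy":0,"dz":-0.02,"rx":0,"ry":0,"rz":0},{"gripper":0,"dx":0.001,"dy":0,"dz":-0.04,"rx":0,"ry":0,"rz":0},{"gripper":0,"dx":0.001,"dy":0,"dz":-0.06,"rx":0,"ry":0,"rz":0},{"gripper":0,"dx":0.001,"dy":0,"dz":-0.072,"rx":0,"ry":0,"rz":0},{"gripper":0.5,"dx":0.001,"dy":0,"dz":-0.072,"rx":0,"ry":0,"rz":0},{"gripper":1,"dx":0.001,"dy":0,"dz":-0.072,"rx":0,"ry":0,"rz":0},{"gripper":1,"dx":0.001,"dy":0,"dz":-0.072,"rx":0,"ry":0,"rz":0},{"gripper":1,"dx":0.001,"dy":0,"dz":-0.072,"rx":0,"ry":0,"rz":0},{"gripper":1,"dx":0.001,"dy":0,"dz":-0.072,"rx":0,"ry":0,"rz":0},{"gripper":1,"dx":0.001,"dy":0,"dz":-0.072,"rx":0,"ry":0,"rz":0}]' 60
python3 -m jog '[{"gripper":1,"dx":0,"dy":0,"dz":0,"rx":0,"ry":0,"rz":0},{"gripper":1,"dx":0,"dy":0,"dz":0,"rx":0,"ry":0,"rz":0},{"gripper":1,"dx":0,"dy":0,"dz":0,"rx":0,"ry":0,"rz":0}]'
```

```text
t: 4.8
eef_pos: [0.5115, -0.3283, 0.2392]
tool_rot: [0.703, 0.08, 0.702, -0.08]
contact_force: [-0.3, 0.2, 5.1]
gripper_width: 0.174
t: 5.1
eef_pos: [0.5115, -0.3283, 0.2392]
tool_rot: [0.703, 0.08, 0.702, -0.08]
contact_force: [-1.0, 1.0, 5.7]
gripper_width: 0.182
```

```bash
python3 -m jog '[{"gripper":1,"dx":0,"dy":0,"dz":0.01,"rx":0,"ry":0,"rz":0},{"gripper":1,"dx":0,"dy":0,"dz":0.022,"rx":0,"ry":0,"rz":0},{"gripper":1,"dx":0,"dy":0,"dz":0.025,"rx":0,"ry":0,"rz":0},{"gripper":1,"dx":0,"dy":0,"dz":0.025,"rx":0,"ry":0,"rz":0}]'
python3 -m jog '[{"gripper":1,"dx":-0.01,"dy":0.002,"dz":0,"rx":0,"ry":0,"rz":0},{"gripper":1,"dx":-0.03,"dy":0.007,"dz":0,"rx":0,"ry":0,"rz":0},{"gripper":1,"dx":-0.05,"dy":0.0115,"dz":0,"rx":0,"ry":0,"rz":0},{"gripper":1,"dx":-0.07,"dy":0.016,"dz":0,"rx":0,"ry":0,"rz":0},{"gripper":1,"dx":-0.08,"dy":0.018,"dz":0,"rx":0,"ry":0,"rz":0},{"gripper":1,"dx":-0.08,"dy":0.018,"dz":0,"rx":0,"ry":0,"rz":0}]'
python3 - <<'E'
from h import *
r=read_camera("side");
o=get_obs();print(o['eef_pos'],o['tool_rot'],o['contact_force'],o['torque'],o['q'])
p=proj(r,[.434,-.31,.2])[0].astype(int);print(p)
a=r["pixels"][p[1]-60:p[1]+60,p[0]-60:p[0]+60];cv2.imwrite("pics/s2.png",cv2.resize(a,None,fx=4,fy=4))
r=read_camera("top");P=cloud(r)
E
```

```text
t: 5.5
eef_pos: [0.5113, -0.3284, 0.2641]
tool_rot: [0.703, 0.08, 0.702, -0.08]
contact_force: [-0.3, 0.1, -2.8]
gripper_width: 0.175
t: 6.1
eef_pos: [0.4294, -0.31, 0.2631]
tool_rot: [0.702, 0.081, 0.703, -0.08]
contact_force: [0.0, -0.1, -3.0]
gripper_width: 0.18
[ 0.43088093 -0.31009092  0.26338843] [ 0.70275307  0.08029487  0.70234436 -0.08002037] [ 0.77758082  0.92424906 -3.73850021] [-0.00189915 -0.07820838  0.00625634] [ 0.02557867  0.24591507  0.57497037  1.91449291 -0.15626855  1.0246136
  2.0118952 ]
[272 255]
```

View pics/s2.png

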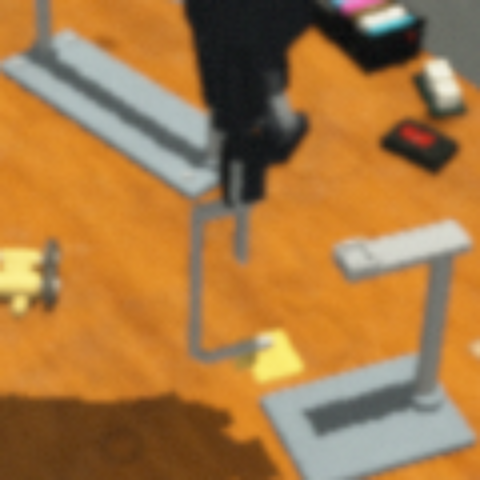

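Side view: hook upright in the jaws, tongue and bracket clear of the stand. Carry it to the pre-entry pose in front of the rail.

```bash
python3 -m jog '[{"gripper":1,"dx":0.004,"dy":0.015,"dz":0.005,"rx":0,"ry":0,"rz":1},{"gripper":1,"dx":0.012,"dy":0.05,"dz":0.012,"rx":0,"ry":0,"rz":4},{"gripper":1,"dx":0.02,"dy":0.09,"dz":0.02,"rx":0,"ry":0,"rz":7},{"gripper":1,"dx":0.03,"dy":0.13,"dz":0.025,"rx":0,"ry":0,"rz":10},{"gripper":1,"dx":0.04,"dy":0.17,"dz":0.025,"rx":0,"ry":0,"rz":13},{"gripper":1,"dx":0.05,"dy":0.21,"dz":0.025,"rx":0,"ry":0,"rz":16},{"gripper":1,"dx":0.058,"dy":0.25,"dz":0.025,"rx":0,"ry":0,"rz":19},{"gripper":1,"dx":0.066,"dy":0.285,"dz":0.025,"rx":0,"ry":0,"rz":22},{"gripper":1,"dx":0.072,"dy":0.315,"dz":0.025,"rx":0,"ry":0,"rz":23.3},{"gripper":1,"dx":0.0745,"dy":0.325,"dz":0.025,"rx":0,"ry":0,"rz":23.3}]'
python3 -m jog '[{"gripper":1,"dx":0,"dy":0,"dz":0,"rx":0,"ry":0,"rz":0},{"gripper":1,"dx":0,"dy":0,"dz":0,"rx":0,"ry":0,"rz":0},{"gripper":1,"dx":0,"dy":0,"dz":0,"rx":0,"ry":0,"rz":0}]'
python3 - <<'E'
from h import *
from scipy.spatial.transform import Rotation as Ro
o=get_obs();print(o['eef_pos'],o['tool_rot'],o['contact_force'],o['torque']);q=o['tool_rot'];M=Ro.from_quat([q[1],q[2],q[3],q[0]]).as_matrix();print(np.degrees(np.arctan2(M[1,1],M[0,1]))-90,M[:,0])
ims=[]
a=np.radians(10.3);RX=np.array([[np.cos(a),-np.sin(a)],[np.sin(a),np.cos(a)]])
for c in ["side","top"]:
    r=read_camera(c);np.savez("pics/pre_"+c,**r);P=cloud(r)
    p=proj(r,[.55,.06,.2])[0].astype(int)
    ims.append(cv2.resize(r["pixels"][p[1]-50:p[1]+50,p[0]-50:p[0]+50],None,fx=4,fy=4,interpolation=cv2.INTER_CUBIC))
    X=(P[:,:2]-[.585,.0786])@RX
    k=(X[:,0]<-.07)&(X[:,0]>-.15)&(abs(X[:,1]+.05)<.06)
    for n,a_,b_ in [("leg",.14,.24),("tongue",.214,.25),("lower",.115,.145),("brk",.10,.115)]:
        q=np.c_[X,P[:,2]][k&(P[:,2]>a_)&(P[:,2]<b_)]
        if len(q): print(c,n,len(q),np.percentile(q,[3,50,97],axis=0).round(4).tolist())
cv2.imwrite("pics/pre.png",np.hstack(ims))
E
```

```text
t: 7.2
eef_pos: [0.5065, 0.0204, 0.2884]
tool_rot: [0.704, -0.066, 0.704, 0.067]
contact_force: [0.5, -0.2, -3.8]
gripper_width: 0.177
t: 7.5
eef_pos: [0.5055, 0.0132, 0.2883]
tool_rot: [0.704, -0.063, 0.704, 0.062]
contact_force: [0.2, -0.5, -2.4]
gripper_width: 0.179
[0.50546142 0.01318954 0.2883396 ] [ 0.70425784 -0.062793    0.70440467  0.06238591] [ 0.23513704 -0.4584681  -2.43455676] [-0.02164277 -0.01867923 -0.01100591]
10.156352349169623 [-1.55875879e-04 -5.91833153e-04 -9.99999813e-01]
side leg 103 [[-0.1213, -0.0582, 0.1409], [-0.117, -0.0538, 0.1908], [-0.0805, -0.0466, 0.2384]]
side tongue 58 [[-0.1205, -0.0593, 0.2176], [-0.0906, -0.054, 0.2345], [-0.0851, -0.0456, 0.2495]]
side lower 53 [[-0.1148, -0.0795, 0.1196], [-0.0796, -0.0546, 0.136], [-0.071, -0.041, 0.1436]]
side brk 6 [[-0.0798, -0.0409, 0.1059], [-0.077, -0.0404, 0.1089], [-0.0704, -0.038, 0.114]]
```

View pics/pre.png

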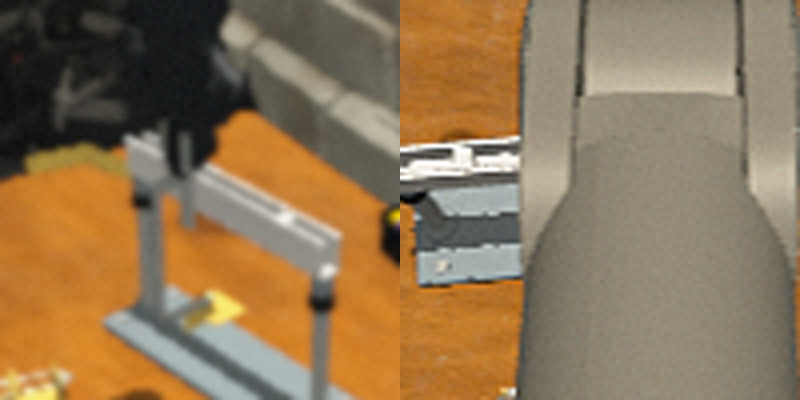

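Side crop: hook stands in front of the rail with the tongue at (188,200), above the lip; end stops visible at the channel ends. Bring it over the lip and lower part way.

```bash
python3 -m jog '[{"gripper":1,"dx":0.006,"dy":0.001,"dz":0,"rx":0,"ry":0,"rz":0},{"gripper":1,"dx":0.018,"dy":0.0035,"dz":0,"rx":0,"ry":0,"rz":0},{"gripper":1,"dx":0.032,"dy":0.006,"dz":0,"rx":0,"ry":0,"rz":0},{"gripper":1,"dx":0.046,"dy":0.0085,"dz":0,"rx":0,"ry":0,"rz":0},{"gripper":1,"dx":0.06,"dy":0.011,"dz":0,"rx":0,"ry":0,"rz":0},{"gripper":1,"dx":0.074,"dy":0.0135,"dz":0,"rx":0,"ry":0,"rz":0},{"gripper":1,"dx":0.084,"dy":0.0155,"dz":0,"rx":0,"ry":0,"rz":0},{"gripper":1,"dx":0.0885,"dy":0.016,"dz":0,"rx":0,"ry":0,"rz":0},{"gripper":1,"dx":0.0885,"dy":0.016,"dz":0,"rx":0,"ry":0,"rz":0},{"gripper":1,"dx":0.0885,"dy":0.016,"dz":0,"rx":0,"ry":0,"rz":0}]'
python3 -m jog '[{"gripper":1,"dx":0,"dy":0,"dz":-0.003,"rx":0,"ry":0,"rz":0},{"gripper":1,"dx":0,"dy":0,"dz":-0.006,"rx":0,"ry":0,"rz":0},{"gripper":1,"dx":0,"dy":0,"dz":-0.009,"rx":0,"ry":0,"rz":0},{"gripper":1,"dx":0,"dy":0,"dz":-0.012,"rx":0,"ry":0,"rz":0},{"gripper":1,"dx":0,"dy":0,"dz":-0.012,"rx":0,"ry":0,"rz":0}]'
python3 - <<'E'
from h import *
o=get_obs();print(o['eef_pos'],o['contact_force'],o['torque'])
r=read_camera("side");p=proj(r,[.59,.03,.2])[0].astype(int)
cv2.imwrite("pics/in.png",cv2.resize(r["pixels"][p[1]-45:p[1]+45,p[0]-50:p[0]+50],None,fx=6,fy=6,interpolation=cv2.INTER_CUBIC))
E
```

```text
t: 8.6
eef_pos: [0.5937, 0.0306, 0.2882]
tool_rot: [0.704, -0.063, 0.705, 0.063]
contact_force: [-0.1, -0.4, -4.2]
gripper_width: 0.178
t: 9.1
eef_pos: [0.5937, 0.0308, 0.2757]
tool_rot: [0.704, -0.063, 0.705, 0.063]
contact_force: [-0.4, -0.6, -2.4]
gripper_width: 0.178
[0.59369042 0.03082893 0.27569031] [-0.36549078 -0.61377692 -2.4302095 ] [ 0.00762852 -0.02782036 -0.03983938]
```

View pics/in.png

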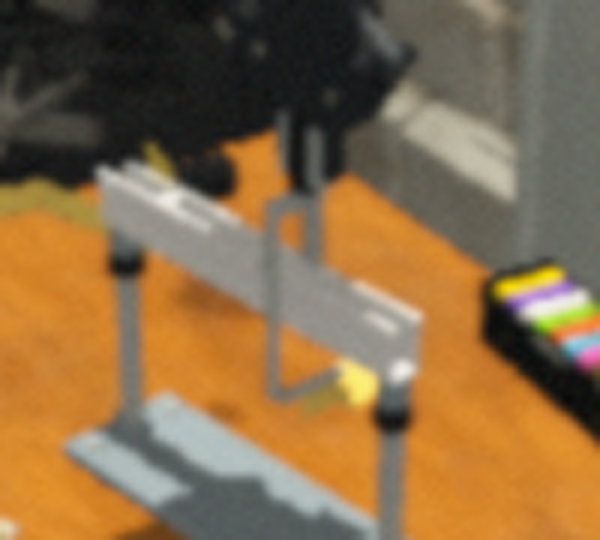

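Side view: leg in front of the rail at (275,300), tongue at (315,240) going in behind the front lip, clear of the end stop. Lower further.

```bash
python3 -m jog '[{"gripper":1,"dx":0,"dy":0,"dz":-0.003,"rx":0,"ry":0,"rz":0},{"gripper":1,"dx":0,"dy":0,"dz":-0.006,"rx":0,"ry":0,"rz":0},{"gripper":1,"dx":0,"dy":0,"dz":-0.009,"rx":0,"ry":0,"rz":0},{"gripper":1,"dx":0,"dy":0,"dz":-0.012,"rx":0,"ry":0,"rz":0},{"gripper":1,"dx":0,"dy":0,"dz":-0.012,"rx":0,"ry":0,"rz":0}]'
python3 -m jog '[{"gripper":1,"dx":0,"dy":0,"dz":-0.002,"rx":0,"ry":0,"rz":0},{"gripper":1,"dx":0,"dy":0,"dz":-0.004,"rx":0,"ry":0,"rz":0},{"gripper":1,"dx":0,"dy":0,"dz":-0.006,"rx":0,"ry":0,"rz":0},{"gripper":1,"dx":0,"dy":0,"dz":-0.008,"rx":0,"ry":0,"rz":0},{"gripper":1,"dx":0,"dy":0,"dz":-0.01,"rx":0,"ry":0,"rz":0},{"gripper":1,"dx":0,"dy":0,"dz":-0.01,"rx":0,"ry":0,"rz":0}]'
python3 -c "
from station import *
o=get_obs();print(o['eef_pos'],o['contact_force'],o['torque'])"
```

```text
t: 9.65
eef_pos: [0.5938, 0.0308, 0.2637]
tool_rot: [0.704, -0.064, 0.705, 0.063]
contact_force: [-0.6, 0.8, -3.1]
gripper_width: 0.176
t: 10.25
eef_pos: [0.5939, 0.0308, 0.2539]
tool_rot: [0.704, -0.063, 0.704, 0.063]
contact_force: [0.4, -0.2, -2.8]
gripper_width: 0.178
[0.59389297 0.03082433 0.2539267 ] [ 0.36416828 -0.18258819 -2.77504811] [0.02384968 0.05804136 0.01801435]
```

```bash
python3 -m jog '[{"gripper":1,"dx":0,"dy":0,"dz":-0.001,"rx":0,"ry":0,"rz":0},{"gripper":1,"dx":0,"dy":0,"dz":-0.002,"rx":0,"ry":0,"rz":0},{"gripper":1,"dx":0,"dy":0,"dz":-0.003,"rx":0,"ry":0,"rz":0},{"gripper":1,"dx":0,"dy":0,"dz":-0.004,"rx":0,"ry":0,"rz":0},{"gripper":1,"dx":0,"dy":0,"dz":-0.005,"rx":0,"ry":0,"rz":0},{"gripper":1,"dx":0,"dy":0,"dz":-0.005,"rx":0,"ry":0,"rz":0}]'
python3 -m jog '[{"gripper":1,"dx":0,"dy":0,"dz":-0.001,"rx":0,"ry":0,"rz":0},{"gripper":1,"dx":0,"dy":0,"dz":-0.002,"rx":0,"ry":0,"rz":0},{"gripper":1,"dx":0,"dy":0,"dz":-0.002,"rx":0,"ry":0,"rz":0}]'
cat > w.py <<'E'
from h import *
# averaging force: camera calls advance 0.05 s
F=[];T=[]
for i in range(4):
    read_camera("side");o=get_obs();F.append(o['contact_force']);T.append(o['torque'])
print(o['t'],o['eef_pos'].round(4),np.mean(F,0).round(2),np.std(F,0).round(2),np.mean(T,0).round(3))
E
python3 w.py
```

```text
t: 10.85
eef_pos: [0.5941, 0.0308, 0.2492]
tool_rot: [0.704, -0.063, 0.704, 0.063]
contact_force: [-0.7, 0.9, -3.7]
gripper_width: 0.179
t: 11.15
eef_pos: [0.5942, 0.0308, 0.2474]
tool_rot: [0.704, -0.063, 0.704, 0.063]
contact_force: [-0.5, 0.3, -1.6]
gripper_width: 0.181
11.35 [0.5942 0.0308 0.2474] [-0.38 -0.12 -1.04] [0.63 0.45 0.69] [-0.007  0.086  0.007]
```

```bash
python3 -m jog '[{"gripper":1,"dx":0,"dy":0,"dz":-0.001,"rx":0,"ry":0,"rz":0},{"gripper":1,"dx":0,"dy":0,"dz":-0.002,"rx":0,"ry":0,"rz":0},{"gripper":1,"dx":0,"dy":0,"dz":-0.003,"rx":0,"ry":0,"rz":0},{"gripper":1,"dx":0,"dy":0,"dz":-0.003,"rx":0,"ry":0,"rz":0}]';python3 w.py
```

```text
t: 11.75
eef_pos: [0.5942, 0.0308, 0.2445]
tool_rot: [0.704, -0.063, 0.704, 0.064]
contact_force: [-0.7, -0.0, 1.7]
gripper_width: 0.176
11.95 [0.5942 0.0308 0.2445] [-0.78 -0.19  1.41] [0.68 0.32 0.52] [-0.037  0.272  0.022]
```

Contact found: floor at TCP z ≈ 0.249, now about 4.4 N on the rail. Slide +y in the rail's direction, with a force guard between short moves.

```bash
cat > ok.py <<'E'
import sys
from station import get_obs
o=get_obs();f=o['contact_force'];p=o['eef_pos']
print(o['t'],p.round(4),f.round(1),flush=True)
sys.exit(0 if f[2]>-0.9 and (f[0]**2+f[1]**2)**.5<4 else 1)
E
python3 -m jog '[{"gripper":1,"dx":-0.0002,"dy":0.001,"dz":0,"rx":0,"ry":0,"rz":0},{"gripper":1,"dx":-0.0005,"dy":0.003,"dz":0,"rx":0,"ry":0,"rz":0},{"gripper":1,"dx":-0.0009,"dy":0.005,"dz":0,"rx":0,"ry":0,"rz":0},{"gripper":1,"dx":-0.0013,"dy":0.007,"dz":0,"rx":0,"ry":0,"rz":0},{"gripper":1,"dx":-0.0018,"dy":0.01,"dz":0,"rx":0,"ry":0,"rz":0}]' >/dev/null; python3 w.py; python3 ok.py &&
python3 -m jog '[{"gripper":1,"dx":-0.0004,"dy":0.002,"dz":0,"rx":0,"ry":0,"rz":0},{"gripper":1,"dx":-0.0007,"dy":0.004,"dz":0,"rx":0,"ry":0,"rz":0},{"gripper":1,"dx":-0.0007,"dy":0.004,"dz":0,"rx":0,"ry":0,"rz":0}]'>/dev/null; python3 ok.py
```

```text
12.65 [0.5923 0.0415 0.2443] [ 0.45 -1.11  1.4 ] [0.31 0.26 0.43] [-0.319 -0.079  0.003]
12.65 [0.5923 0.0415 0.2443] [-0.1 -1.2  0.7]
12.95 [0.5915 0.0451 0.2443] [ 0.7 -2.3  1.8]
```

```bash

python3 -m jog '[{"gripper":1,"dx":-0.0004,"dy":0.002,"dz":0,"rx":0,"ry":0,"rz":0},{"gripper":1,"dx":-0.0007,"dy":0.004,"dz":0,"rx":0,"ry":0,"rz":0},{"gripper":1,"dx":-0.0007,"dy":0.004,"dz":0,"rx":0,"ry":0,"rz":0}]'>/dev/null; python3 ok.py &&
python3 -m jog '[{"gripper":1,"dx":-0.0004,"dy":0.002,"dz":0,"rx":0,"ry":0,"rz":0},{"gripper":1,"dx":-0.0007,"dy":0.004,"dz":0,"rx":0,"ry":0,"rz":0},{"gripper":1,"dx":-0.0007,"dy":0.004,"dz":0,"rx":0,"ry":0,"rz":0}]'>/dev/null && python3 ok.py &&
python3 -m jog '[{"gripper":1,"dx":-0.0004,"dy":0.002,"dz":0,"rx":0,"ry":0,"rz":0},{"gripper":1,"dx":-0.0007,"dy":0.004,"dz":0,"rx":0,"ry":0,"rz":0},{"gripper":1,"dx":-0.0007,"dy":0.004,"dz":0,"rx":0,"ry":0,"rz":0}]'>/dev/null && python3 ok.py &&
python3 -m jog '[{"gripper":1,"dx":-0.0004,"dy":0.002,"dz":0,"rx":0,"ry":0,"rz":0},{"gripper":1,"dx":-0.0007,"dy":0.004,"dz":0,"rx":0,"ry":0,"rz":0},{"gripper":1,"dx":-0.0007,"dy":0.004,"dz":0,"rx":0,"ry":0,"rz":0}]'>/dev/null && python3 ok.py &&
python3 -m jog '[{"gripper":1,"dx":-0.0004,"dy":0.002,"dz":0,"rx":0,"ry":0,"rz":0},{"gripper":1,"dx":-0.0007,"dy":0.004,"dz":0,"rx":0,"ry":0,"rz":0},{"gripper":1,"dx":-0.0007,"dy":0.004,"dz":0,"rx":0,"ry":0,"rz":0}]'>/dev/null && python3 ok.py
```

```text
13.25 [0.5908 0.0493 0.2443] [ 0.7 -2.6  2.3]
13.55 [0.5901 0.0534 0.2443] [-0.2 -2.5  1.7]
13.85 [0.5894 0.0574 0.2443] [-0.5 -0.9  1.7]
14.15 [0.5887 0.0613 0.2443] [ 0.6 -0.9  1. ]
14.45 [0.588  0.0654 0.2443] [-0.1 -1.4  1.7]
```

```bash

python3 -m jog '[{"gripper":1,"dx":-0.0004,"dy":0.002,"dz":0,"rx":0,"ry":0,"rz":0},{"gripper":1,"dx":-0.0007,"dy":0.004,"dz":0,"rx":0,"ry":0,"rz":0},{"gripper":1,"dx":-0.0007,"dy":0.004,"dz":0,"rx":0,"ry":0,"rz":0}]'>/dev/null; python3 ok.py &&
python3 -m jog '[{"gripper":1,"dx":-0.0004,"dy":0.002,"dz":0,"rx":0,"ry":0,"rz":0},{"gripper":1,"dx":-0.0007,"dy":0.004,"dz":0,"rx":0,"ry":0,"rz":0},{"gripper":1,"dx":-0.0007,"dy":0.004,"dz":0,"rx":0,"ry":0,"rz":0}]'>/dev/null && python3 ok.py &&
python3 -m jog '[{"gripper":1,"dx":-0.0004,"dy":0.002,"dz":0,"rx":0,"ry":0,"rz":0},{"gripper":1,"dx":-0.0007,"dy":0.004,"dz":0,"rx":0,"ry":0,"rz":0},{"gripper":1,"dx":-0.0007,"dy":0.004,"dz":0,"rx":0,"ry":0,"rz":0}]'>/dev/null && python3 ok.py &&
python3 -m jog '[{"gripper":1,"dx":-0.0004,"dy":0.002,"dz":0,"rx":0,"ry":0,"rz":0},{"gripper":1,"dx":-0.0007,"dy":0.004,"dz":0,"rx":0,"ry":0,"rz":0},{"gripper":1,"dx":-0.0007,"dy":0.004,"dz":0,"rx":0,"ry":0,"rz":0}]'>/dev/null && python3 ok.py &&
python3 -m jog '[{"gripper":1,"dx":-0.0004,"dy":0.002,"dz":0,"rx":0,"ry":0,"rz":0},{"gripper":1,"dx":-0.0007,"dy":0.004,"dz":0,"rx":0,"ry":0,"rz":0},{"gripper":1,"dx":-0.0007,"dy":0.004,"dz":0,"rx":0,"ry":0,"rz":0}]'>/dev/null && python3 ok.py
```

```text
14.75 [0.5873 0.0693 0.2443] [ 0.3 -1.9  1.7]
15.05 [0.5866 0.0733 0.2443] [-0.8 -1.5  1.7]
15.35 [0.5859 0.0773 0.2443] [ 0.6 -1.1  1.6]
15.65 [0.5852 0.0813 0.2443] [ 0.9 -1.2  2.4]
15.95 [0.5845 0.0853 0.2443] [-0.4 -1.4  1.3]
```

```bash

python3 -m jog '[{"gripper":1,"dx":-0.0004,"dy":0.002,"dz":0,"rx":0,"ry":0,"rz":0},{"gripper":1,"dx":-0.0007,"dy":0.004,"dz":0,"rx":0,"ry":0,"rz":0},{"gripper":1,"dx":-0.0007,"dy":0.004,"dz":0,"rx":0,"ry":0,"rz":0}]'>/dev/null; python3 ok.py &&
python3 -m jog '[{"gripper":1,"dx":-0.0004,"dy":0.002,"dz":0,"rx":0,"ry":0,"rz":0},{"gripper":1,"dx":-0.0007,"dy":0.004,"dz":0,"rx":0,"ry":0,"rz":0},{"gripper":1,"dx":-0.0007,"dy":0.004,"dz":0,"rx":0,"ry":0,"rz":0}]'>/dev/null && python3 ok.py &&
python3 -m jog '[{"gripper":1,"dx":-0.0004,"dy":0.002,"dz":0,"rx":0,"ry":0,"rz":0},{"gripper":1,"dx":-0.0007,"dy":0.004,"dz":0,"rx":0,"ry":0,"rz":0},{"gripper":1,"dx":-0.0007,"dy":0.004,"dz":0,"rx":0,"ry":0,"rz":0}]'>/dev/null && python3 ok.py &&
python3 -m jog '[{"gripper":1,"dx":-0.0004,"dy":0.002,"dz":0,"rx":0,"ry":0,"rz":0},{"gripper":1,"dx":-0.0007,"dy":0.004,"dz":0,"rx":0,"ry":0,"rz":0},{"gripper":1,"dx":-0.0007,"dy":0.004,"dz":0,"rx":0,"ry":0,"rz":0}]'>/dev/null && python3 ok.py &&
python3 -m jog '[{"gripper":1,"dx":-0.0004,"dy":0.002,"dz":0,"rx":0,"ry":0,"rz":0},{"gripper":1,"dx":-0.0007,"dy":0.004,"dz":0,"rx":0,"ry":0,"rz":0},{"gripper":1,"dx":-0.0007,"dy":0.004,"dz":0,"rx":0,"ry":0,"rz":0}]'>/dev/null && python3 ok.py
```

```text
16.25 [0.5838 0.0893 0.2443] [ 0.5 -2.2  0.9]
16.55 [0.5823 0.0941 0.2435] [-0.8  0.5 -4.4]
```

Drop detected at rail y ≈ +16 mm (Fz back to −4, drag gone). Centre slightly and lower to the notch floor.

```bash
python3 w.py
python3 -m jog '[{"gripper":1,"dx":-0.0002,"dy":0.001,"dz":0,"rx":0,"ry":0,"rz":0},{"gripper":1,"dx":-0.0002,"dy":0.001,"dz":-0.001,"rx":0,"ry":0,"rz":0},{"gripper":1,"dx":-0.0002,"dy":0.001,"dz":-0.002,"rx":0,"ry":0,"rz":0},{"gripper":1,"dx":-0.0002,"dy":0.001,"dz":-0.003,"rx":0,"ry":0,"rz":0},{"gripper":1,"dx":-0.0002,"dy":0.001,"dz":-0.003,"rx":0,"ry":0,"rz":0}]' >/dev/null; python3 w.py
python3 -m jog '[{"gripper":1,"dx":0,"dy":0,"dz":-0.001,"rx":0,"ry":0,"rz":0},{"gripper":1,"dx":0,"dy":0,"dz":-0.002,"rx":0,"ry":0,"rz":0},{"gripper":1,"dx":0,"dy":0,"dz":-0.002,"rx":0,"ry":0,"rz":0}]' >/dev/null; python3 w.py
```

```text
16.75 [0.5827 0.0931 0.2438] [-0.11 -0.46 -3.3 ] [0.23 0.32 0.57] [-0.022 -0.005 -0.011]
17.45 [0.583  0.0938 0.2413] [ 0.18  0.04 -3.04] [0.22 0.73 0.44] [0.015 0.022 0.017]
17.95 [0.583  0.0938 0.2393] [-0.23 -0.17 -3.02] [0.41 0.12 0.68] [ 0.015 -0.014 -0.026]
```

```bash

python3 -m jog '[{"gripper":1,"dx":0,"dy":0,"dz":-0.001,"rx":0,"ry":0,"rz":0},{"gripper":1,"dx":0,"dy":0,"dz":-0.0015,"rx":0,"ry":0,"rz":0},{"gripper":1,"dx":0,"dy":0,"dz":-0.0015,"rx":0,"ry":0,"rz":0}]' >/dev/null; python3 w.py
python3 -m jog '[{"gripper":1,"dx":0,"dy":0,"dz":-0.001,"rx":0,"ry":0,"rz":0},{"gripper":1,"dx":0,"dy":0,"dz":-0.0015,"rx":0,"ry":0,"rz":0},{"gripper":1,"dx":0,"dy":0,"dz":-0.0015,"rx":0,"ry":0,"rz":0}]' >/dev/null; python3 w.py
```

```text
18.45 [0.5831 0.0939 0.2379] [ 0.33  0.34 -1.75] [0.43 0.19 0.51] [-0.015  0.029 -0.011]
18.95 [0.5831 0.0938 0.2364] [ 0.27  0.33 -0.57] [0.36 0.34 0.37] [-0.015  0.052 -0.006]
```

Notch floor touched at TCP z 0.239, exactly 10 mm below the channel floor. Release with the rail carrying the weight and back off upward.

```bash

python3 -m jog '[{"gripper":1,"dx":0,"dy":0,"dz":-0.0006,"rx":0,"ry":0,"rz":0},{"gripper":1,"dx":0,"dy":0,"dz":-0.0006,"rx":0,"ry":0,"rz":0},{"gripper":0.75,"dx":0,"dy":0,"dz":-0.0006,"rx":0,"ry":0,"rz":0},{"gripper":0.7,"dx":0,"dy":0,"dz":-0.0006,"rx":0,"ry":0,"rz":0},{"gripper":0.5,"dx":0,"dy":0,"dz":-0.0006,"rx":0,"ry":0,"rz":0},{"gripper":0.2,"dx":0,"dy":0,"dz":-0.0006,"rx":0,"ry":0,"rz":0},{"gripper":0.2,"dx":0,"dy":0,"dz":-0.0006,"rx":0,"ry":0,"rz":0},{"gripper":0.2,"dx":0,"dy":0,"dz":-0.0006,"rx":0,"ry":0,"rz":0},{"gripper":0.2,"dx":0,"dy":0,"dz":-0.0006,"rx":0,"ry":0,"rz":0}]'; python3 w.py
python3 -m jog '[{"gripper":0.2,"dx":0,"dy":0,"dz":0.01,"rx":0,"ry":0,"rz":0},{"gripper":0.2,"dx":0,"dy":0,"dz":0.03,"rx":0,"ry":0,"rz":0},{"gripper":0.2,"dx":0,"dy":0,"dz":0.06,"rx":0,"ry":0,"rz":0},{"gripper":0.2,"dx":0,"dy":0,"dz":0.1,"rx":0,"ry":0,"rz":0},{"gripper":0.2,"dx":-0.03,"dy":0,"dz":0.13,"rx":0,"ry":0,"rz":0},{"gripper":0.2,"dx":-0.03,"dy":0,"dz":0.13,"rx":0,"ry":0,"rz":0},{"gripper":0.2,"dx":-0.03,"dy":0,"dz":0.13,"rx":0,"ry":0,"rz":0}]'
python3 - <<'E'
from h import *
a=np.radians(10.3);RX=np.array([[np.cos(a),-np.sin(a)],[np.sin(a),np.cos(a)]])
for c in ["side","wrist"]:
    r=read_camera(c)
    if c=="side":
        P=cloud(r);p=proj(r,[.583,.08,.19])[0].astype(int)
        A=cv2.resize(r["pixels"][p[1]-50:p[1]+50,p[0]-50:p[0]+50],None,fx=4,fy=4,interpolation=cv2.INTER_CUBIC)
    else:
        K=r["camera_matrix"];v,u=np.nonzero(r["range_z"]>0);z=r["range_z"][v,u]
        dx,dy=(u-K[0,2])/K[0,0],(v-K[1,2])/K[1,1];th=np.hypot(dx,dy)+1e-9
        t=np.tan(th)/th;P=np.c_[dx*t*z,dy*t*z,z]@r["cam_to_world"][:3,:3].T+r["cam_to_world"][:3,3]
        B=cv2.resize(r["pixels"],None,fx=.78,fy=.78)
    X=np.c_[(P[:,:2]-[.585,.0786])@RX,P[:,2]];X=X[(abs(X[:,0])<.06)&(abs(X[:,1]-.016)<.06)]
    for n,lo,hi in [("grip",.205,.26),("railtop",.188,.2)]:
        q=X[(X[:,2]>lo)&(X[:,2]<hi)]
        if len(q): print(c,n,len(q),np.percentile(q,[1,50,99],axis=0).round(4).tolist())
B=cv2.copyMakeBorder(B,0,max(0,400-B.shape[0]),0,0,cv2.BORDER_CONSTANT)[:400,:400]
cv2.imwrite("pics/end.png",np.hstack([A,B]))
E
```

```text
t: 19.85
eef_pos: [0.583, 0.0938, 0.2357]
tool_rot: [0.704, -0.063, 0.704, 0.063]
contact_force: [-0.1, 0.4, -0.5]
gripper_width: 0.797
20.05 [0.583  0.0938 0.2357] [-0.42  0.12 -0.06] [0.34 0.32 0.11] [-0.008  0.006  0.01 ]
t: 20.75
eef_pos: [0.5531, 0.0938, 0.3671]
tool_rot: [0.705, -0.063, 0.703, 0.064]
contact_force: [0.9, 0.7, -0.7]
gripper_width: 0.799
side grip 119 [[-0.0289, 0.0023, 0.2086], [-0.0048, 0.0084, 0.2293], [0.0155, 0.0222, 0.252]]
side railtop 125 [[-0.0287, -0.0423, 0.1881], [-0.0038, 0.0084, 0.1936], [0.0144, 0.0716, 0.1998]]
wrist grip 939 [[-0.0311, 0.0086, 0.2088], [-0.0104, 0.0165, 0.2452], [0.0135, 0.024, 0.2502]]
wrist railtop 1060 [[-0.0314, -0.0429, 0.1882], [-0.0031, 0.0268, 0.1932], [0.0121, 0.0754, 0.196]]
```

View pics/end.png

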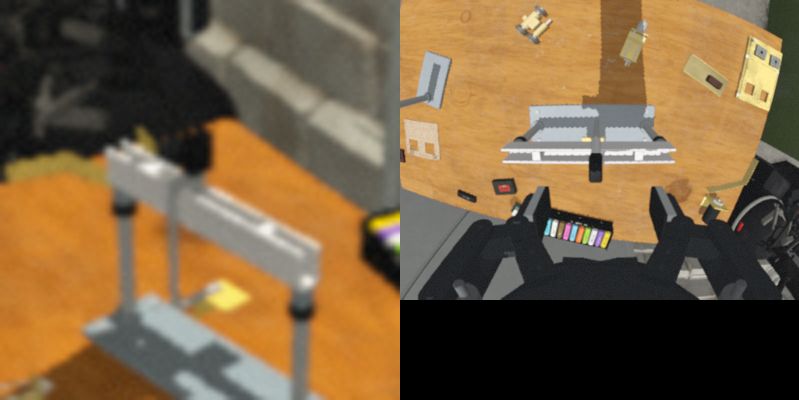

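Side view: the hook hangs upright on the rail, leg at (172,240), bracket below. Wrist view: grip block upright over the channel at (596,165), robot clear. The block's top is at z 0.250, against about 0.249 expected seated and about 0.259 on the channel floor.

```bash
python3 -c "
from station import *
print(get_obs()['t'],hand_in())"
```

```text
the job is handed in; nothing more can be done
20.85 None
```

The hook is hanging in the seat notch, fully down and upright, and I handed the job in at 20.9 s with the gripper clear of it.

- **Carry and entry:** I gripped the hook by its black block and lifted it 25 mm. I drew it 80 mm off the stand, then took it over the front lip and lowered its tongue into the channel.
- **Finding the notch:** I slid the tongue along the floor with about 4.5 N on the rail. It dropped in at about rail y +16 mm, where the vertical force fell back to the hook's own weight and the sideways drag vanished.
- **Seating:** The tongue touched bottom 10 mm below the channel floor, which matches the notch depth. I let go only once the rail carried almost all the weight.

**Last checks:**
- The block's top measured z 0.250. That matches the seated height of about 0.249; on the channel floor it would be about 0.259.
- The force readings I took along the way showed at most about 5 N between hook and rail. I did not log force continuously.
- I only looked at the loose parts in the last picture and did not re-measure them. They seemed where they had been, and the arm and hook never went near them.
- The two fixed cameras disagreed by 2–3 mm on absolute positions. The wrist camera and the contact heights agreed with the values I used.

No check failed.

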